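Snap the steam cap back onto a rice cooker

ROBOT

A 7-joint arm with a two-finger parallel gripper is mounted at the origin on a cart in front of the work surface, level with it; the furniture and walls round the work are solid. World frame = base frame: x ahead of the robot, y to its left, z up, the work surface at z = 0. Lengths are in m, angles in rad, forces in N, time in s.
With the tool pointing down it reaches from about 0.425 to 0.825 m from the base axis. Payload 3.6 kg.
Tool frame: the origin (TCP) lies on the centre line of the jaws, within the pads' length; the fingertips stand bot.tip_reach ahead of it and the grasp point (between the pads) lies 3 mm ahead of it (bot.tip_reach is the distance from the TCP to the fingertips, in m); z points along the fingers, y is the line along which they close (so a half turn about z gives the same grasp; the last joint's range is limited). The gripper opens to 85 mm and grips with 20 to 120 N. Pads are 22 mm wide; open, the fingers measure 114 mm over their backs; the gripper's body (76 mm by 85 mm) begins 54 mm behind the grasp point. The pads swing forward as they close: fully open they stand 13 mm farther back than shut.
Start: joints at [-1.23, 0.615, -0.013, 1.423, 0.008, 1.103, -0.04], TCP at [0.234, 0.607, 0.253] pointing down, gripper open.
Joint ranges: [-3.12, 3.12], [-0.3, 2.06], [-1.34, 1.32], [0.26, 2.42], [-1.36, 4.5], [0.01, 1.98], [-2.84, 2.84]. Speed limits (rad/s): [2.79, 2.79, 3.14, 3.14, 3.14, 3.14, 3.14].

INTERFACE

Orientations are given as a unit quaternion [w, x, y, z].
In Python, from cell import bot gives the robot as it stands. The module is installed in compiled form; this text tells all that it offers.
- The arm moves only by the tool carry_out, never from a script. Its arguments are lists of equal length, an entry for each row: "hand": the finger opening in m, from 0 to 0.0854; "dp": the shift along the world's x, y, z in m, a list of three; "dr": the turn, a rotation vector about the world's x, y, z in degrees, a list of three. A call has exactly 5 rows; each row shifts and turns the commanded pose from where the row before left it; what a row does not reach is not made up. A row lasts 1/10 s, in which the tool goes at most 50 mm and 8.59 degrees, less where a joint would pass 70% of its speed; a pose out of reach is approached as far as the arm can. A call is refused whole if a number of a shift passes 0.05 or a number of a turn 8.59, either way. A call with a gripper value outside its range is refused whole. The fingers move at their own pace and stop on an object; "grip_force" is the grip in N (left out, the last holds). Time passes only in rows, so rows that do not move let the fingers close, or fill a call up. It gives the time, the measured TCP pose, the force, the opening and the grip force at its end, in the units of the state.
- bot.get_state(): the state, without advancing time (a new reading comes with each control period).
- bot.grab_frame(name): name is "scene" or "top"; returns a dict with "pixels" (480x640x3 uint8, red, green, blue), "z_map" (480x640 float32, m along the optical axis (not along the pixel's ray), 0 where there is no reading), "fovy" (degrees; the focal length in pixels is half the picture's height over the tangent of half this angle, whatever the lens; pixels are square), "cx", "cy" (the principal point, pixels), "eye" and "attitude" of the camera in the world. Camera axes: x right, y down, z forward; pixel columns grow to the right and rows downward; lengths in m; the calibration is good to about 2 mm. A picture is of the moment at which its call begins.
- bot.sign_off(): hands the job in; it is judged then, once.
The state is a dict: "clock": time; "joint_pos": joint angles; "joint_velocities": joint speeds; "tau": joint torques, N m; "tool_pos": TCP position; "ee_rot": TCP orientation; "ft_force": force on the tool from outside, world axes, zero at the start; "torque": the same for the moment, N m; "finger_gap": opening from 0.0 (shut) to 1.0 (fully open); "grasp_force": force on a finger pad.
Only numpy, scipy, OpenCV 4.12 (cv2) and the standard library are available. Lean on these libraries where they do the work, as an engineer would, in place of code of your own. Each camera call takes 0.05 s, during which the arm holds its last target. There are 200 camera calls.

TASK

The little rice cooker has been washed and stands open. Lower its hinged lid gently until it rests fully shut on the rim, without letting it slam; then take the round black steam cap from the worktop and press it down onto the vent stud on top of the lid, past the stiff point, until it clicks and sits fully home, and do not let up after the click: finish with the gripper still on the cap, pressing it firmly down on its seat. Leave the lemon, garlic, tin, jam jar and drink can where they stand.

Things in the scene. Friction and masses are not known exactly. Their poses are not given: they have to be found in the camera images.
- lid (a joint): Hinge of the rice cooker's lid, rad: 0 = fully shut on the rim (its stop), at the start 0.45 to 0.75 (front edge up). A stiff, damped hinge: the lid stays wherever it is left; 1 to 3 N down on the tab moves it.
- lid_hinge (a point): Point on the lid's hinge axis, at the back of the cooker, 116 mm above the worktop. The frame turns with the lid: its y axis is the hinge axis (level); its -x axis runs along the lid from the hinge to the front tab. The cooker, fixed, is a white round drum 194 mm across (212 mm with its side grips), 108 mm high, its axis 98 mm from the hinge.
- lid_tab (a point): Middle of the upper (outer) face of the black tab at the lid's front edge: 208 mm from the hinge axis along the lid and 9 mm above that axis in the lid's frame. The tab is 52 mm wide, 12 mm thick and stands out 26 mm from the white lid. Axes as lid_hinge: z is the outward normal of the lid.
- vent (a point): Centre of the flat round seat (black, 62 mm across) on top of the lid, on which the cap's lower edge rests when home: 86 mm from the hinge axis along the lid and 29 mm out from it (145 mm above the worktop with the lid shut). z points out of the lid. The cap may be turned any way about it.
- stud_top (a point): Middle of the flat top of the grey vent stud, 17.5 mm above point vent; stud 27 mm across, tapered top, four sprung bumps round it. Pressed down, the cap's lower edge meets the bumps 12 mm above the seat; the push peaks at 8 to 12 N near 10 mm, then drops, and from about 6 mm above the seat the bumps snap out over the cap's inner lip (click) and draw it home.
- cap_center (a point): Centre of the loose black steam cap, 21 mm above its lower edge; z is up. 45 g. Lower part: round skirt 54 mm across and 24 mm high, domed on top, hollow below (mouth 30 mm across for the stud). Upper part: round knob 26 mm across and 18 mm high (24 to 42 mm above the lower edge) with a steel disc on top, to grasp from above. It starts upright on the worktop, either left or right of the cooker.
- lemon_center (a point): Middle of a loose lemon, 72 x 57 x 58 mm, on the worktop left or right of the cooker. Leave alone.
- garlic_center (a point): Middle of a loose garlic bulb, 60 mm across, 59 mm high, to the left behind. Leave alone.
- tin_center (a point): Middle of a loose food tin, 75 mm across, 110 mm high, to the right behind the cooker. Leave alone.
- jar_center (a point): Middle of a loose jam jar with a red lid, 65 mm across, 97 mm high, behind to the left. Leave alone.
- can_center (a point): Middle of a loose drink can, 53 mm across, 134 mm high, to the right behind. Leave alone.
Mind the look-alikes: they are no part of the job. There is more than one size of the part that bears cap_center; the job needs the larger.

How it is judged:
On the way, in this order (a step that is already met when the one before it is completed fails the run):
1. the lid is shut on the rim (hinge under 0.03 rad) (value of joint lid below 0.03 rad), for 0.2 s.
2. with the lid shut, the cap is clicked home on the stud and pressed on its seat (value of joint lid below 0.03 rad and z of cap_center in the frame of vent below 0.0226 m and horizontal distance between cap_center and vent below 0.003 m and angle between the z axis of cap_center and the z axis of vent, either way round below 0.06 rad and contact force between vent_cap and lid_c0 above 4 N), for 0.2 s.
At the end, for the whole second after the job is handed in: The lid is shut (hinge under 0.03 rad); the cap is home: its lower edge within 1.6 mm of the seat, centred within 3 mm, in line within 0.06 rad; and the gripper's fingers are still on the cap and press it on its seat with more than 4 N (all of step 2 and contact force between the fingers and vent_cap above 2 N); the arm keeps its last pose, push and grip.
It fails at once if the lid slams: closing faster than 1.2 rad/s within 0.15 rad of shut (value of joint lid below 0.15 rad and velocity of joint lid below -1.2 rad/s).
It fails at once if the lemon, garlic bulb, tin, jam jar or drink can is knocked or pushed more than 4 cm (distance of any of lemon_center, garlic_center, tin_center, jar_center, can_center from where it was at the start of the episode above 0.04 m).
It also fails if it takes over 69 s, if anything falls off the work surface, if the arm or the gripper's body presses on something with over 40 N, if the wrist force passes 120 N, or if a joint passes its speed limit or range.

## Working session

There is one attempt and no reset: what is moved stays moved. The work goes in short steps, Python scripts to look and compute and a tool call to move; the robot and the scene stay as the last step left them, time stands still between calls to the robot, and variables do not carry over. Pictures are saved under pics/ and viewed, at most 10 in all, crops included, and the job is handed in when it is done.

Besides the shell and the picture viewer there is one more tool, called after "Request:" as name(argument=value, ...) on one line, values as JSON. carry_out: Moves the arm, as the interface text tells. Its arguments: {"type":"object","properties":{"hand":{"type":"array"},"dp":{"type":"array"},"dr":{"type":"array"},"grip_force":{"type":"number"}},"required":["hand","dp","dr"]}

```bash
mkdir -p pics; cat > h.py <<'E'
import numpy as np,cv2
from cell import bot
from scipy.spatial.transform import Rotation as R
def grab(n):
    f=bot.grab_frame(n); F=240/np.tan(np.radians(f["fovy"])/2)
    q=np.array(f["attitude"],float)
    M=R.from_quat(q[[1,2,3,0]]).as_matrix() if q.size==4 else q.reshape(3,3)
    z=f["z_map"]; v,u=np.mgrid[:480,:640]
    ray=np.dstack([(u-f["cx"])/F,(v-f["cy"])/F,np.ones_like(z)])@M.T
    return f["pixels"],z,np.array(f["eye"])+ray*z[...,None],ray,np.array(f["eye"])
E
python3 - <<'E'
from h import *
for n in("scene","top"):
    p,z,P,ray,e=grab(n); cv2.imwrite(f"pics/{n}0.png",p[...,::-1]); np.savez(f"{n}0.npz",p=p,P=P,z=z,ray=ray,e=e)
    print(n,e,ray[240,320])
s=bot.get_state();print(s,bot.tip_reach)
E
```

```text
scene [ 0.02031696 -0.65572058  0.6305841 ] [ 0.61734981  0.54184293 -0.5705016 ]
top [ 0.4124982  -0.17935742  1.45670622] [ 0.12777064 -0.00811922 -0.99210949]
{'clock': 0.1, 'joint_pos': array([-1.22950274,  0.61585767, -0.01261744,  1.42475986,  0.00807932,
        1.10340703, -0.04039577]), 'joint_velocities': array([-0.00024778, -0.00250465,  0.00128105, -0.00478836,  0.00124709,
        0.00025901, -0.00021609]), 'tau': array([ 9.96732051e-04, -4.70382214e+01,  2.60261837e-01, -1.71570575e+01,
        1.01293056e-02,  5.86033246e-03,  2.17873906e-07]), 'tool_pos': array([0.23346321, 0.60593269, 0.25222407]), 'ee_rot': array([-2.11954003e-04,  1.82831793e-01,  9.83143487e-01, -1.17218397e-03]), 'ft_force': array([ 0.10524631, -0.31187318, -0.56751674]), 'torque': array([-0.00183598, -0.02341623, -0.00963538]), 'grasp_force': 0.0, 'finger_gap': 0.9989193803553936} 0.022
```

View pics/scene0.png

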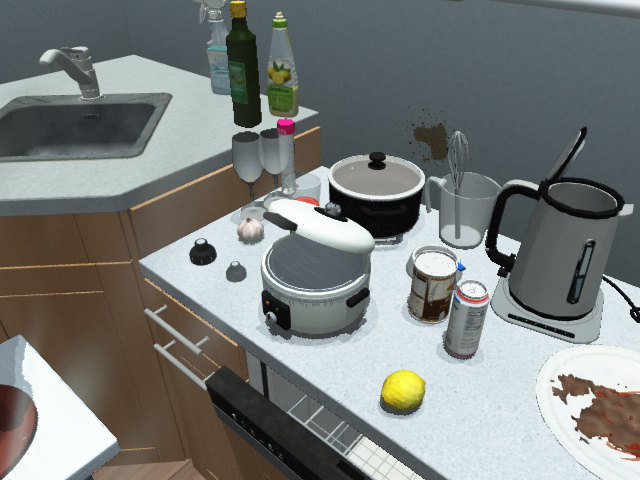

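View pics/top0.png

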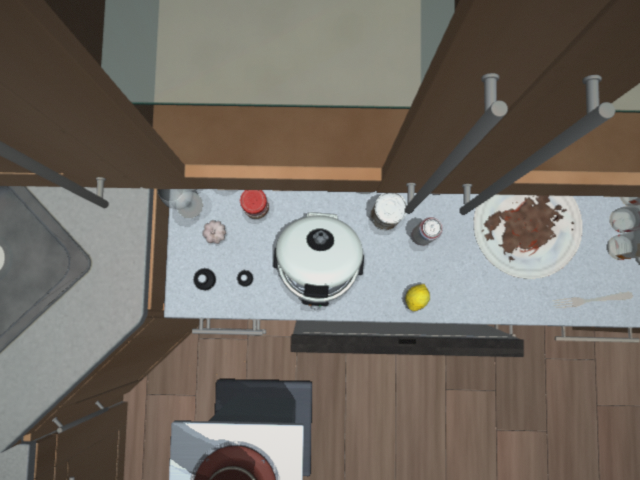

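The scene view shows the cooker open, lid hinge at the back, tab towards the robot (top 315,292). There are two black caps: a large one at top (204,279) / scene (203,250), and a small one at top (245,278) / scene (236,271). The larger fits the description. I'll measure both and confirm it in a crop.

```bash
python3 - <<'E'
from h import *
T=np.load("top0.npz");S=np.load("scene0.npz")
for n,D,rects in(("top",T,{"big":(185,262,225,297),"small":(232,265,258,292),"tab":(295,280,335,308),"vent":(300,225,340,255)}),("scene",S,{"big":(185,232,222,270),"small":(222,258,252,285)})):
    p,P=D["p"].astype(int),D["P"]
    for k,(a,b,c,d) in rects.items():
        m=np.zeros(p.shape[:2],bool);m[b:d,a:c]=p[b:d,a:c].max(2)<75
        nl,L,st,ce=cv2.connectedComponentsWithStats(m.astype(np.uint8)); i=1+st[1:,4].argmax(); m=L==i
        Q=P[m];print(n,k,st[i],ce[i].round(1),"med",np.median(Q,0).round(4),"min",np.percentile(Q,2,0).round(3),"max",np.percentile(Q,98,0).round(3))
print("pts top",{k:T["P"][k[1],k[0]].round(3) for k in[(204,279),(202,279),(245,279),(315,290),(320,238),(418,297),(215,232),(254,203),(390,210),(430,230),(190,300),(280,265)]})
im=lambda D,a,b,c,d:cv2.resize(D["p"][b:d,a:c,::-1],(400,400),interpolation=cv2.INTER_CUBIC)
cv2.imwrite("pics/crop1.png",np.hstack([im(S,180,220,260,300),im(T,260,200,380,320)]))
E
```

```text
top big [194 269  21  21 284] [204.8 279.1] med [0.4939 0.0854 0.0242] min [0.472 0.067 0.013] max [0.52  0.112 0.045]
top small [238 271  15  15 138] [245.2 278.2] med [ 0.4983 -0.0114  0.018 ] min [ 0.484 -0.025  0.01 ] max [0.517 0.008 0.032]
top tab [304 284  25  14 277] [315.9 290.9] med [ 0.4635 -0.1829  0.2288] min [ 0.451 -0.206  0.139] max [ 0.476 -0.159  0.236]
top vent [307 229  27  22 305] [319.6 240.5] med [ 0.572  -0.1877  0.1905] min [ 0.555 -0.216  0.173] max [ 0.6   -0.163  0.202]
scene big [190 241  26  24 462] [202.2 253.7] med [0.4848 0.0767 0.0195] min [0.468 0.062 0.001] max [0.512 0.102 0.04 ]Traceback (most recent call last):
  File "<stdin>", line 7, in <module>
ValueError: attempt to get argmax of an empty sequence
```

```bash
python3 - <<'E'
from h import *
T=np.load("top0.npz");S=np.load("scene0.npz")
P=T["P"];p=T["p"].astype(int)
print({k:P[k[1],k[0]].round(3) for k in[(204,279),(202,279),(245,279),(316,290),(310,290),(322,290),(320,236),(418,297),(215,232),(254,203),(390,210),(430,230),(190,300)]})
# disc of the cap, plane z=.042; white lid points plane
for n,D,(a,b,c,d) in(("top",T,(194,269,216,290)),("scene",S,(190,236,216,256))):
    m=np.zeros((480,640),np.uint8);m[b:d,a:c]=(D["p"][b:d,a:c].min(2)>110)
    nl,L,st,ce=cv2.connectedComponentsWithStats(m)
    for i in range(1,nl):
        r=D["ray"][int(round(ce[i][1])),int(round(ce[i][0]))];print(n,st[i],ce[i].round(1),(D["e"]+r*(.042-D["e"][2])/r[2]).round(4))
# tab top
m=(p.max(2)<75);m[:284]=0;m[298:]=0;m[:,:300]=0;m[:,332:]=0
Q=P[m&(P[...,2]>.2)];print("tab",Q.mean(0).round(4),np.ptp(Q,axis=0).round(3),len(Q))
u,s,v=np.linalg.svd(Q-Q.mean(0));print("normal",v[2].round(3),"long",v[0].round(3))
im=lambda D,a,b,c,d:cv2.resize(D["p"][b:d,a:c,::-1],(400,400),interpolation=cv2.INTER_CUBIC)
cv2.imwrite("pics/crop1.png",np.hstack([im(S,180,220,260,300),im(T,260,200,380,320)]))
E
```

```text
{(204, 279): array([0.495, 0.087, 0.043]), (202, 279): array([0.494, 0.091, 0.044]), (245, 279): array([ 0.497, -0.011,  0.032]), (316, 290): array([ 0.466, -0.183,  0.228]), (310, 290): array([ 0.465, -0.171,  0.23 ]), (322, 290): array([ 0.466, -0.195,  0.229]), (320, 236): array([ 0.582, -0.189,  0.205]), (418, 297): array([ 0.461, -0.425,  0.057]), (215, 232): array([0.608, 0.063, 0.049]), (254, 203): array([ 0.673, -0.034,  0.095]), (390, 210): array([ 0.66 , -0.352,  0.103]), (430, 230): array([ 0.61 , -0.438,  0.137]), (190, 300): array([0.444, 0.126, 0.004])}
top [194 269   6   6  17] [195.5 270.5] [0.5159 0.1095 0.042 ]
top [210 269   6   7  21] [213.5 270.9] [0.5143 0.0658 0.042 ]
top [198 275   8   8  51] [201.7 278.2] [0.4969 0.0917 0.042 ]
top [210 283   6   7  22] [213.4 287.1] [0.4758 0.0643 0.042 ]
top [194 284   6   6  18] [195.4 287.4] [0.4749 0.1077 0.042 ]
scene [190 236  26  15 228] [202.3 240.4] [0.4986 0.0882 0.042 ]
tab [ 0.4634 -0.1823  0.2379] [0.066 0.048 1.237] 271
normal [-0.997  0.065 -0.044] long [-0.044  0.002  0.999]
```

View pics/crop1.png

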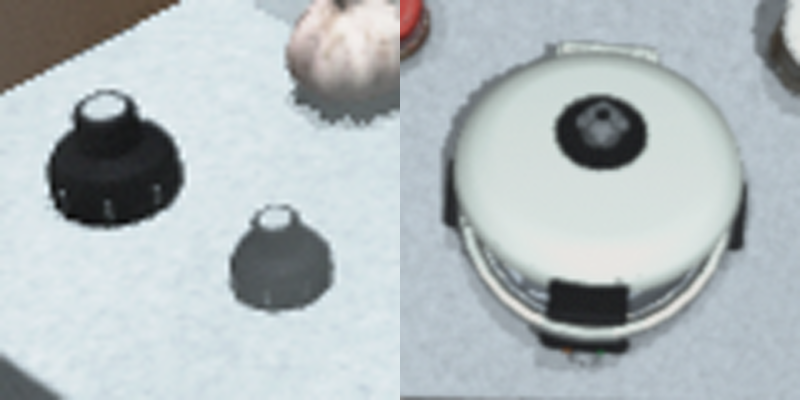

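The crop shows the large black cap (scene 203,250), the target, beside the smaller grey-black one. The tab is at about (0.465,-0.183,0.23), which gives a lid angle of about 0.53 rad and a hinge x of about 0.64. Next I move above the tab with the fingers shut.

Request:
carry_out(hand=[0,0,0,0,0], dp=[[0.04,-0.04,0.01],[0.04,-0.04,0.01],[0.04,-0.04,0.01],[0.04,-0.04,0.01],[0.04,-0.04,0.01]], dr=[[0,0,4],[0,0,4],[0,0,4],[0,0,4],[0,0,4]])

```text
clock: 0.6
tool_pos: [0.4088, 0.4306, 0.2967]
ee_rot: [-0.0, 0.008, 1.0, -0.0]
ft_force: [0.8, 1.2, 0.3]
finger_gap: 0.144
grasp_force: 0.0
```

Request:
carry_out(hand=[0,0,0,0,0], dp=[[0.01,-0.04,0],[0.01,-0.04,0],[0.01,-0.04,0],[0,-0.04,0],[0,-0.04,0]], dr=[[0,0,0],[0,0,0],[0,0,0],[0,0,0],[0,0,0]])

```text
clock: 1.1
tool_pos: [0.4377, 0.2304, 0.2964]
ee_rot: [-0.0, 0.01, 1.0, -0.0]
ft_force: [0.1, -0.4, -0.6]
finger_gap: -0.002
grasp_force: 0.0
```

Request:
carry_out(hand=[0,0,0,0,0], dp=[[0,-0.04,0],[0,-0.04,0],[0,-0.04,0],[0,-0.04,0],[0,-0.04,0]], dr=[[0,0,0],[0,0,0],[0,0,0],[0,0,0],[0,0,0]])

```text
clock: 1.6
tool_pos: [0.4372, 0.0308, 0.2966]
ee_rot: [-0.0, 0.009, 1.0, -0.0]
ft_force: [0.6, 0.5, -0.9]
finger_gap: -0.001
grasp_force: 0.0
```

Request:
carry_out(hand=[0,0,0,0,0], dp=[[0.005,-0.045,0],[0.005,-0.045,0],[0.005,-0.045,0],[0.005,-0.04,0],[0,-0.03,0]], dr=[[0,0,0],[0,0,0],[0,0,0],[0,0,0],[0,0,0]])

```text
clock: 2.1
tool_pos: [0.4575, -0.1756, 0.2965]
ee_rot: [-0.0, 0.011, 1.0, -0.001]
ft_force: [1.0, 0.1, 0.1]
finger_gap: 0.002
grasp_force: 0.0
```

Request:
carry_out(hand=[0,0,0,0,0], dp=[[0,0,-0.01],[0,0,-0.01],[0,0,-0.005],[0,0,-0.005],[0,0,-0.005]], dr=[[0,0,0],[0,0,0],[0,0,0],[0,0,0],[0,0,0]])

```text
clock: 2.6
tool_pos: [0.458, -0.1714, 0.2614]
ee_rot: [-0.0, 0.008, 1.0, 0.0]
ft_force: [1.1, -0.2, 0.1]
finger_gap: 0.004
grasp_force: 0.0
```

Request:
carry_out(hand=[0,0,0,0,0], dp=[[-0.001,0,-0.004],[-0.001,0,-0.004],[-0.001,0,-0.004],[-0.001,0,-0.004],[-0.001,0,-0.004]], dr=[[0,0,0],[0,0,0],[0,0,0],[0,0,0],[0,0,0]])

```text
clock: 3.1
tool_pos: [0.4525, -0.1727, 0.2416]
ee_rot: [-0.0, 0.009, 1.0, -0.0]
ft_force: [-0.5, 0.8, 1.2]
finger_gap: -0.002
grasp_force: 0.7
```

Request:
carry_out(hand=[0,0,0,0,0], dp=[[-0.001,-0.002,-0.005],[-0.001,-0.002,-0.005],[-0.001,-0.002,-0.005],[-0.001,-0.002,-0.005],[-0.001,0,-0.005]], dr=[[0,0,0],[0,0,0],[0,0,0],[0,0,0],[0,0,0]])

```text
clock: 3.6
tool_pos: [0.4477, -0.1812, 0.2164]
ee_rot: [-0.0, 0.01, 1.0, -0.0]
ft_force: [-0.4, 0.0, 1.0]
finger_gap: 0.0
grasp_force: 0.3
```

Request:
carry_out(hand=[0,0,0,0,0], dp=[[-0.001,0,-0.005],[-0.001,0,-0.005],[-0.001,0,-0.005],[-0.001,0,-0.005],[-0.001,0,-0.005]], dr=[[0,0,0],[0,0,0],[0,0,0],[0,0,0],[0,0,0]])

```text
clock: 4.1
tool_pos: [0.4427, -0.1805, 0.1914]
ee_rot: [-0.0, 0.009, 1.0, 0.0]
ft_force: [-0.7, -0.3, 0.3]
finger_gap: -0.002
grasp_force: 0.3
```

```bash
python3 - <<'E'
from h import *
p,z,P,ray,e=grab("scene"); cv2.imwrite("pics/s1.png",cv2.resize(p[130:360,180:480,::-1],(780,598)))
E
```

```text
(no output)
```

View pics/s1.png

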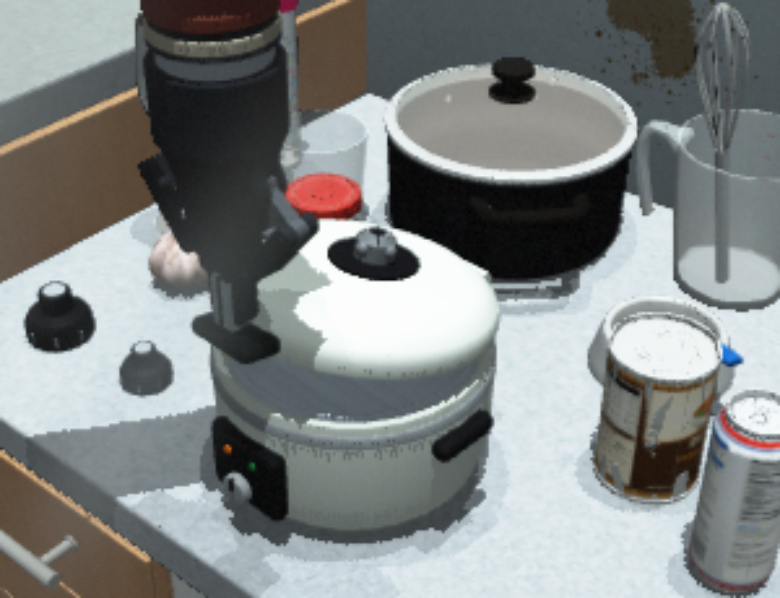

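The picture shows the closed fingers on the tab, at crop (235,330), and the lid following them down. I continue gently.

Request:
carry_out(hand=[0,0,0,0,0], dp=[[-0.001,0,-0.004],[-0.001,0,-0.004],[-0.001,0,-0.004],[-0.001,0,-0.004],[-0.001,0,-0.004]], dr=[[0,0,0],[0,0,0],[0,0,0],[0,0,0],[0,0,0]])

```text
clock: 4.65
tool_pos: [0.4379, -0.1806, 0.1716]
ee_rot: [0.0, 0.009, 1.0, -0.0]
ft_force: [0.8, 0.1, 0.3]
finger_gap: 0.003
grasp_force: 0.2
```

Request:
carry_out(hand=[0,0,0,0,0], dp=[[-0.001,0,-0.004],[-0.001,0,-0.004],[0,0,-0.004],[0,0,-0.004],[0,0,-0.004]], dr=[[0,0,0],[0,0,0],[0,0,0],[0,0,0],[0,0,0]])

```text
clock: 5.15
tool_pos: [0.4354, -0.1806, 0.1514]
ee_rot: [-0.0, 0.009, 1.0, 0.0]
ft_force: [0.2, -0.1, 0.4]
finger_gap: -0.001
grasp_force: 0.3
```

Request:
carry_out(hand=[0,0,0,0,0], dp=[[0,0,-0.002],[0,0,-0.002],[0,0,-0.001],[0,0,-0.001],[0,0,0]], dr=[[0,0,0],[0,0,0],[0,0,0],[0,0,0],[0,0,0]])

```text
clock: 5.65
tool_pos: [0.4353, -0.1805, 0.147]
ee_rot: [-0.0, 0.009, 1.0, 0.0]
ft_force: [-3.5, 1.6, 10.5]
finger_gap: -0.007
grasp_force: 5.5
```

The force jump to 10 N at the expected height shows the lid is shut. I rise and go over to the cap.

Request:
carry_out(hand=[0,0,0,0,0], dp=[[0,0,0],[0,0,0.02],[0,0.01,0.03],[0,0.04,0.03],[0.01,0.04,0.01]], dr=[[0,0,0],[0,0,0],[0,0,0],[0,0,0],[0,0,0]])

```text
clock: 6.15
tool_pos: [0.4466, -0.091, 0.2387]
ee_rot: [0.003, 0.011, 1.0, -0.001]
ft_force: [1.2, -0.2, -0.9]
finger_gap: 0.0
grasp_force: 0.0
```

Request:
carry_out(hand=[0.06,0.06,0.06,0.06,0.06], dp=[[0.01,0.04,0],[0.01,0.04,0],[0.01,0.04,-0.03],[0.01,0.04,-0.03],[0.01,0.02,-0.02]], dr=[[0,0,0],[0,0,0],[0,0,0],[0,0,0],[0,0,0]])

```text
clock: 6.65
tool_pos: [0.495, 0.0926, 0.1555]
ee_rot: [-0.0, 0.007, 1.0, 0.001]
ft_force: [-0.2, 0.3, 0.8]
finger_gap: 0.701
grasp_force: 0.0
```

```bash
python3 - <<'E'
from h import *
for n in("top","scene"):
    p,z,P,ray,e=grab(n); np.savez(f"{n}1.npz",p=p,P=P,z=z,ray=ray,e=e)
    cv2.imwrite(f"pics/{n}2.png",cv2.resize(p[170:330,170:390,::-1],(792,576),interpolation=cv2.INTER_CUBIC))
print(bot.get_state()["tool_pos"])
E
```

```text
[0.49483763 0.09244886 0.15441372]
```

View pics/scene2.png

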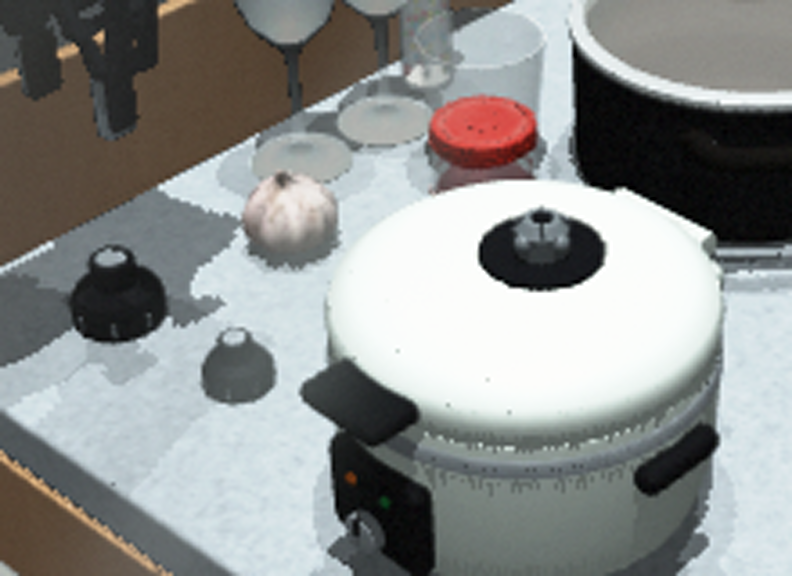

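View pics/top2.png

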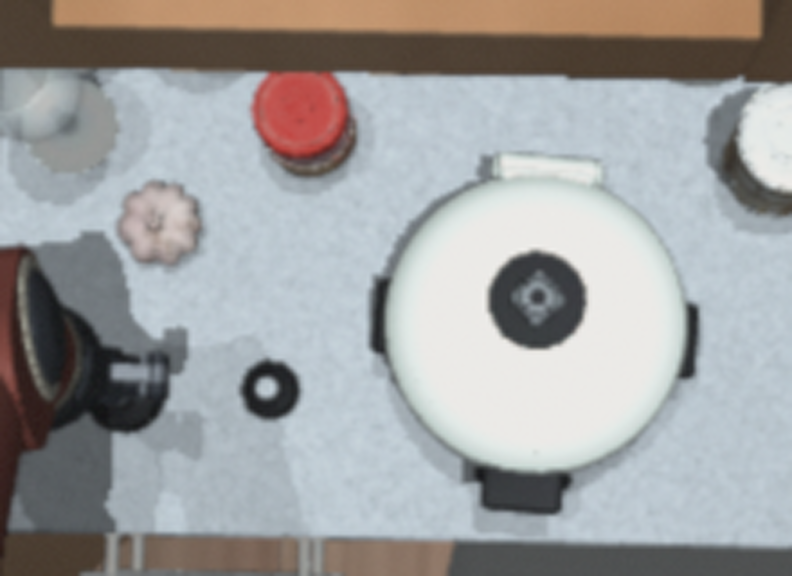

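The lid is fully shut, with the seat at crop (537,300) in the top view. Next I fit the seat in both views, and the cap's disc in the earlier views.

```bash
cat >> h.py <<'E'
def fit(D,rect,h,f,name):
    a,b,c,d=rect; m=np.zeros((480,640),np.uint8); m[b:d,a:c]=f(D["p"][b:d,a:c].astype(int))
    k,L,st,ce=cv2.connectedComponentsWithStats(m); i=1+st[1:,4].argmax()
    cs,_=cv2.findContours((L==i).astype(np.uint8),cv2.RETR_EXTERNAL,cv2.CHAIN_APPROX_NONE)
    q=max(cs,key=len)[:,0,:]; e=cv2.fitEllipse(cv2.convexHull(q)) if len(cv2.convexHull(q))>5 else (ce[i],(0,0),0)
    m2=cv2.ellipse2Poly if 0 else None
    # ray affine in pixel -> exact interpolation
    r0=D["ray"][0,0];du=D["ray"][0,1]-r0;dv=D["ray"][1,0]-r0
    def pt(u,v):
        r=r0+u*du+v*dv; return D["e"]+r*(h-D["e"][2])/r[2]
    W=np.array([pt(*x) for x in q.astype(float)])
    A=np.c_[2*W[:,:2],np.ones(len(W))];s=np.linalg.lstsq(A,(W[:,:2]**2).sum(1),rcond=None)[0]
    print(name,st[i],"ell",np.round(e[0],1),np.round(e[1],1),"ctr",pt(*e[0]).round(4),"centroid",pt(*ce[i]).round(4),"circ",s[:2].round(4),"r",np.sqrt(s[2]+s[:2]@s[:2]).round(4))
E
python3 - <<'E'
from h import *
T0,S0,T1,S1=[np.load(f) for f in("top0.npz","scene0.npz","top1.npz","scene1.npz")]
dark=lambda t:lambda p:p.max(2)<t
br=lambda t:lambda p:p.min(2)>t
fit(T1,(300,232,340,272),.145,dark(110),"seat top"); fit(S1,(295,225,345,255),.145,dark(110),"seat scene")
fit(T0,(196,272,214,287),.042,br(110),"disc top"); fit(S0,(194,235,212,247),.042,br(120),"disc scene")
fit(T0,(185,262,225,297),.015,dark(90),"skirt top")
fit(S1,(192,236,208,248),.042,br(120),"disc scene1")
fit(T1,(295,275,340,330),.125,dark(75),"tab")
E
```

```text
seat top [306 240  26  27 443] ell [318.7 253. ] [25.9 25.9] ctr [ 0.552  -0.1878  0.145 ] centroid [ 0.5517 -0.1875  0.145 ] circ [ 0.552  -0.1876] r 0.0284
seat scene [303 228  35  23 512] ell [320.  239.5] [21.7 34.8] ctr [ 0.5469 -0.1935  0.145 ] centroid [ 0.5447 -0.1955  0.145 ] circ [ 0.5462 -0.1944] r 0.0268
disc top [198 275   8   8  51] ell [201.7 278.2] [7.4 7.9] ctr [0.4964 0.0924 0.042 ] centroid [0.4963 0.0925 0.042 ] circ [0.4963 0.0925] r 0.0087
disc scene [194 235  18  11 145] ell [202.5 238.7] [0 0] ctr [0.5021 0.091  0.042 ] centroid [0.5021 0.091  0.042 ] circ [0.5008 0.0903] r 0.0178
skirt top [194 269  22  21 306] ell [204.3 279.1] [21.1 21.5] ctr [0.4959 0.0912 0.015 ] centroid [0.4955 0.0898 0.015 ] circ [0.4961 0.0911] r 0.0254
disc scene1 [197 239   8   5  25] ell [200.3 241.1] [4. 7.] ctr [0.4938 0.0876 0.042 ] centroid [0.4934 0.0875 0.042 ] circ [0.4934 0.0877] r 0.0064
tab [301 300  27  12 239] ell [313.8 305.3] [12.1 32.1] ctr [ 0.4355 -0.1789  0.125 ] centroid [ 0.4345 -0.18    0.125 ] circ [ 0.4382 -0.1799] r 0.0212
```

Request:
carry_out(hand=[0.06,0.06,0.06,0.06,0.06], dp=[[0,-0.001,-0.03],[0,0,-0.03],[0,0,-0.02],[0,0,-0.015],[0,0,-0.01]], dr=[[0,0,0],[0,0,0],[0,0,0],[0,0,0],[0,0,0]])

```text
clock: 7.25
tool_pos: [0.4955, 0.0856, 0.0516]
ee_rot: [0.0, 0.01, 1.0, -0.0]
ft_force: [-0.9, 0.9, 0.2]
finger_gap: 0.701
grasp_force: 0.0
```

```bash
python3 - <<'E'
from h import *
p,z,P,ray,e=grab("scene"); s=bot.get_state(); print(s["tool_pos"],s["ft_force"].round(1),s["finger_gap"])
cv2.imwrite("pics/s3.png",cv2.resize(p[180:280,140:270,::-1],(780,600),interpolation=cv2.INTER_CUBIC))
E
```

```text
[0.49491078 0.08567978 0.05062457] [-0.3  0.6 -0.6] 0.7035853382081444
```

View pics/s3.png

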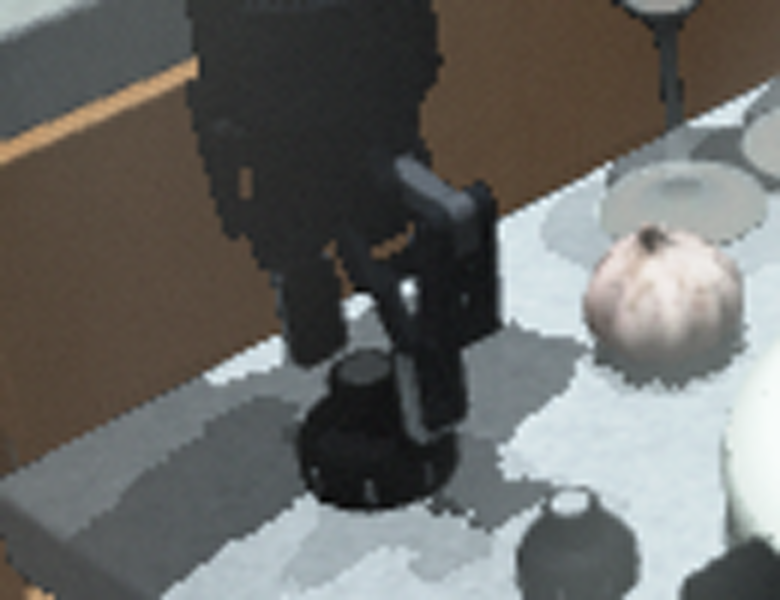

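The fingers straddle the knob, crop (365,370), sitting about 5 mm to the right. I correct that, lower 4 mm and close.

Request:
carry_out(hand=[0.06,0.04,0.03,0.02,0.015], dp=[[0,0.005,0],[0,0,-0.004],[0,0,0],[0,0,0],[0,0,0]], dr=[[0,0,0],[0,0,0],[0,0,0],[0,0,0],[0,0,0]], grip_force=60)

```text
clock: 7.8
tool_pos: [0.4957, 0.0921, 0.0488]
ee_rot: [0.001, 0.009, 1.0, 0.0]
ft_force: [-1.3, -0.2, 5.4]
finger_gap: 0.277
grasp_force: 58.8
```

Request:
carry_out(hand=[0,0,0,0,0], dp=[[0,0,0],[0,0,0],[0,0,0],[0,0,0],[0,0,0]], dr=[[0,0,0],[0,0,0],[0,0,0],[0,0,0],[0,0,0]])

```text
clock: 8.3
tool_pos: [0.4957, 0.0921, 0.0488]
ee_rot: [0.001, 0.009, 1.0, 0.0]
ft_force: [-0.9, -0.1, 5.9]
finger_gap: 0.273
grasp_force: 58.9
```

Gripped at 59 N. I lift and carry it over the lid.

Request:
carry_out(hand=[0,0,0,0,0], dp=[[0,0,0.02],[0,0,0.04],[0,0,0.045],[0,-0.02,0.045],[0.01,-0.03,0.04]], dr=[[0,0,0],[0,0,0],[0,0,0],[0,0,0],[0,0,0]])

```text
clock: 8.8
tool_pos: [0.5042, 0.044, 0.2394]
ee_rot: [0.0, 0.007, 1.0, 0.001]
ft_force: [1.8, 0.0, -0.9]
finger_gap: 0.279
grasp_force: 58.9
```

Request:
carry_out(hand=[0,0,0,0,0], dp=[[0.01,-0.04,0],[0.01,-0.04,0],[0.01,-0.04,0],[0.01,-0.04,0],[0.005,-0.03,0]], dr=[[0,0,0],[0,0,0],[0,0,0],[0,0,0],[0,0,0]])

```text
clock: 9.3
tool_pos: [0.5501, -0.151, 0.2371]
ee_rot: [0.0, 0.011, 1.0, -0.001]
ft_force: [0.6, 0.2, 0.1]
finger_gap: 0.274
grasp_force: 58.9
```

Request:
carry_out(hand=[0,0,0,0,0], dp=[[0,-0.02,0],[0,-0.02,0],[0,0,0],[0,0,0],[0,0,0]], dr=[[0,0,0],[0,0,0],[0,0,0],[0,0,0],[0,0,0]])

```text
clock: 9.8
tool_pos: [0.5503, -0.1854, 0.237]
ee_rot: [-0.0, 0.008, 1.0, 0.001]
ft_force: [0.4, 0.7, -0.5]
finger_gap: 0.277
grasp_force: 58.9
```

Request:
carry_out(hand=[0,0,0,0,0], dp=[[0.001,-0.002,-0.01],[0,0,-0.01],[0,0,0],[0,0,0],[0,0,0]], dr=[[0,0,0],[0,0,0],[0,0,0],[0,0,0],[0,0,0]])

```text
clock: 10.3
tool_pos: [0.5513, -0.1895, 0.2173]
ee_rot: [0.0, 0.009, 1.0, -0.0]
ft_force: [-0.3, -0.3, 0.3]
finger_gap: 0.272
grasp_force: 58.9
```

```bash
python3 - <<'E'
from h import *
p,z,P,ray,e=grab("scene"); np.savez("scene2.npz",p=p,P=P,z=z,ray=ray,e=e)
t,*_=grab("top")
f=lambda p,a,b,c,d:cv2.resize(p[b:d,a:c,::-1],(400,500),interpolation=cv2.INTER_CUBIC)
cv2.imwrite("pics/s4.png",np.hstack([f(p,280,170,360,270),f(t,279,200,359,300)]))
s=bot.get_state(); print(s["tool_pos"],s["ft_force"].round(1))
S1=np.load("scene1.npz")
for y in range(220,256,3): print(y,''.join('#' if v<60 else '+' if v<110 else '.' for v in p[y,295:350].max(1)),''.join('#' if v<60 else '+' if v<110 else '.' for v in S1["p"][y,295:350].max(1)))
E
```

```text
[ 0.55141988 -0.18960097  0.21753987] [-0.1  0.   0.1]
220 ++.......+############################################# ++.+.+...............................+#################
223 .........+################################...+.....+### ...................................................+###
226 .........+###############################+............. .......................................................
229 ..........+################+#############.............. .......................#####...........................
232 ....++++++++###########################................ .............+####+......+......+####+.................
235 ...++++++#################################............. ..........########+......+......+########..............
238 ........###################################+........... ........##########+++++#+++#+++++##########............
241 ........###################################............ ........################++################+............
244 .........#################################............. .........################################+.............
247 .............#########################................. .............#########################.................
250 ......................#.#+.+........................... ......................#.##.#...........................
253 ....................................................... .......................................................
```

View pics/s4.png

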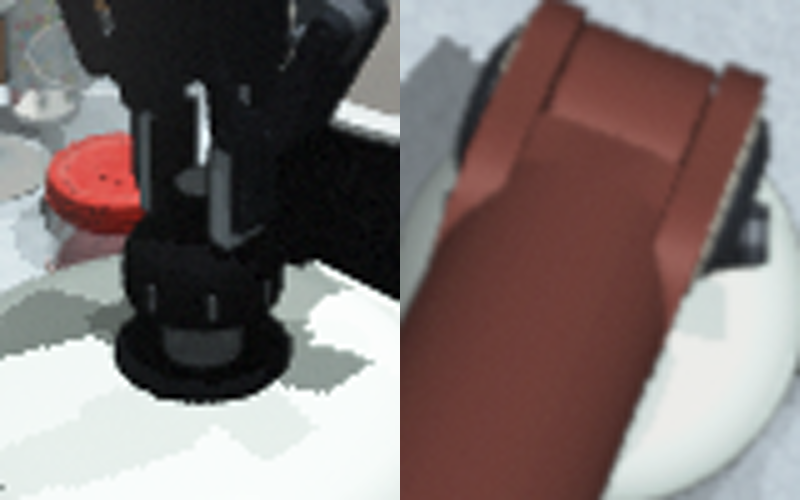

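The cap hovers just above the stud, left–right aligned to about 1 px (cap centre at crop x 201, stud 201.5, seat 203.5). I check the depth direction with the depth map.

```bash
python3 - <<'E'
from h import *
from scipy.optimize import least_squares
D=np.load("scene2.npz");P=D["P"];S1=np.load("scene1.npz")
for n,A,(lo,hi),r,R0 in(("cap",P,(.172,.186),.027,.045),("stud",P,(.149,.155),.0135,.022),("stud before",S1["P"],(.149,.155),.0135,.022)):
    m=(P[...,2]>-9)&(A[...,2]>lo)&(A[...,2]<hi)&(np.hypot(A[...,0]-.55,A[...,1]+.19)<R0)
    Q=A[m]; s=least_squares(lambda c:np.hypot(*(Q[:,:2]-c).T)-r,[.55,-.19],loss="soft_l1",f_scale=.001); print(n,len(Q),s.x.round(4),np.std(s.fun).round(4))
E
```

```text
cap 262 [ 0.5512 -0.1904] 0.0013
stud 51 [ 0.5505 -0.1911] 0.0017
stud before 55 [ 0.5508 -0.1908] 0.0016
```

Cap and stud agree within 1 mm. I press down.

Request:
carry_out(hand=[0,0,0,0,0], dp=[[0,0,-0.002],[0,0,-0.002],[0,0,-0.002],[0,0,-0.002],[0,0,-0.001]], dr=[[0,0,0],[0,0,0],[0,0,0],[0,0,0],[0,0,0]], grip_force=90)

```text
clock: 10.9
tool_pos: [0.551, -0.1895, 0.2079]
ee_rot: [-0.0, 0.009, 1.0, 0.0]
ft_force: [-0.6, 0.7, -0.3]
finger_gap: 0.259
grasp_force: 88.3
```

Request:
carry_out(hand=[0,0,0,0,0], dp=[[0,0,-0.001],[0,0,-0.001],[0,0,-0.001],[0,0,-0.001],[0,0,-0.001]], dr=[[0,0,0],[0,0,0],[0,0,0],[0,0,0],[0,0,0]])

```text
clock: 11.4
tool_pos: [0.552, -0.1894, 0.2049]
ee_rot: [0.001, 0.009, 1.0, -0.0]
ft_force: [-1.0, 1.8, 10.8]
finger_gap: 0.261
grasp_force: 89.8
```

Request:
carry_out(hand=[0,0,0,0,0], dp=[[0,0,-0.001],[0,0,-0.001],[0,0,-0.001],[0,0,-0.001],[0,0,-0.001]], dr=[[0,0,0],[0,0,0],[0,0,0],[0,0,0],[0,0,0]])

```text
clock: 11.9
tool_pos: [0.5519, -0.1892, 0.2003]
ee_rot: [0.001, 0.009, 1.0, -0.0]
ft_force: [-1.1, 0.7, 4.0]
finger_gap: 0.262
grasp_force: 89.5
```

Request:
carry_out(hand=[0,0,0,0,0], dp=[[0,0,-0.001],[0,0,-0.001],[0,0,-0.001],[0,0,-0.001],[0,0,-0.001]], dr=[[0,0,0],[0,0,0],[0,0,0],[0,0,0],[0,0,0]])

```text
clock: 12.4
tool_pos: [0.5508, -0.1897, 0.1939]
ee_rot: [-0.0, 0.009, 1.0, -0.0]
ft_force: [-4.5, 1.3, 9.2]
finger_gap: 0.263
grasp_force: 89.8
```

It has passed the peak and seated at lower edge z ≈ 0.145, with 9 N. I add a little push and check.

Request:
carry_out(hand=[0,0,0,0,0], dp=[[0,0,-0.001],[0,0,-0.0005],[0,0,0],[0,0,0],[0,0,0]], dr=[[0,0,0],[0,0,0],[0,0,0],[0,0,0],[0,0,0]])

```text
clock: 12.9
tool_pos: [0.5508, -0.1897, 0.1939]
ee_rot: [0.0, 0.009, 1.0, -0.0]
ft_force: [-3.7, 2.0, 11.6]
finger_gap: 0.266
grasp_force: 90.1
```

```bash
python3 - <<'E'
from h import *
p,*_=grab("scene"); cv2.imwrite("pics/s5.png",cv2.resize(p[170:330,240:400,::-1],(600,600),interpolation=cv2.INTER_CUBIC))
s=bot.get_state(); print(s["tool_pos"],s["ft_force"].round(1),s["torque"].round(2),s["grasp_force"])
E
```

```text
[ 0.5507805  -0.1896448   0.19389718] [-4.2  2.  11.6] [ 0.33  0.89 -0.  ] 90.1005506515503
```

View pics/s5.png

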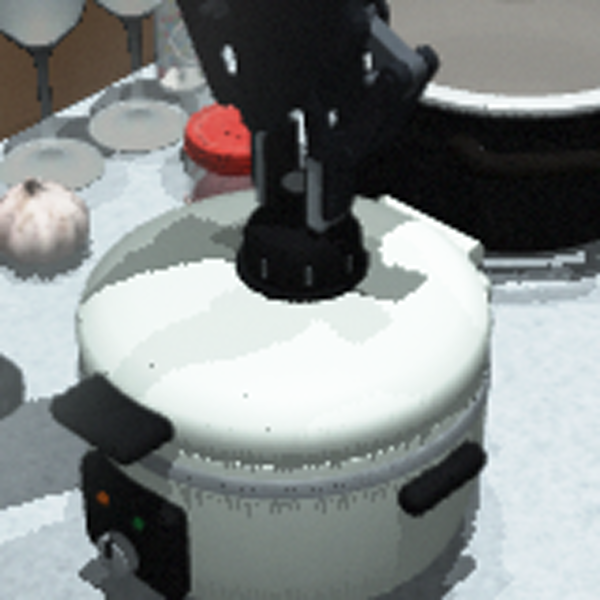

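The picture shows the cap flush on its seat, crop (303,270), the lid shut and the gripper still on the knob, pressing with about 11.6 N. I hand in.

```bash
python3 -c "
from cell import bot
print(bot.sign_off())"
```

```text
the job is handed in; nothing more can be done
None
```

I lowered the lid gently until it was shut, pressed the large steam cap past the stiff point onto its seat, and handed the job in with the gripper still pressing it down at about 11.6 N; no verdict came back.

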